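Clamp the forming stake in the crank vice

ROBOT

A 7-joint arm with a two-finger parallel gripper is mounted at the origin on the work surface. World frame = base frame: x ahead of the robot, y to its left, z up, the work surface at z = 0. Lengths are in m, angles in rad, forces in N, time in s.
With the tool pointing down it reaches from about 0.4 to 0.85 m from the base axis. Payload 10.4 kg.
Tool frame: the origin (TCP) lies at the very end of the fingers, on their centre line; the grasp point (between the pads) lies 19 mm behind it; z points along the fingers, y is the direction in which the jaws open and shut (so a half turn about z gives the same grasp; the last joint's range is limited). The gripper opens to 87 mm and grips with 3 to 60 N. Pads are 19 mm wide; open, the fingers measure 117 mm over their backs; the gripper's body (75 mm by 190 mm) begins 51 mm behind the grasp point.
Start: joints at [1.293, 0.332, -0.065, 1.46, 0.022, 1.35, -0.088], TCP at [0.158, -0.605, 0.223] pointing down, gripper open.
Joint ranges: [-2.6, 2.6], [-0.5, 2.12], [-1.47, 1.34], [0.16, 2.42], [-1.27, 4.41], [0.06, 2.06], [-2.6, 2.6]. Speed limits (rad/s): [2.22, 2.22, 2.79, 2.79, 3.14, 3.14, 3.14].

INTERFACE

Orientations are given as a unit quaternion [x, y, z, w].
In Python, from bench import r gives the robot as it stands.
- The arm moves only by the shell command python3 -m crank 'ROWS' [FORCE]. ROWS is JSON, a list of rows, each a list of 3 entries, a list of its own where there are three numbers: the opening, from -1 (shut) to 1 (fully open), so that 0 is half open, then the shift along the tool's x, y, z in mm, then the turn about the tool's z in degrees. A call has 1 to 12 rows; each row is the pose to reach, as a shift and turn from the pose commanded when the call began, along the tool's axes at that moment; what a row does not reach only later rows make up. A row lasts 1/12 s, in which the tool goes at most 41.7 mm and 7.16 degrees, less where a joint would pass 70% of its speed; a pose out of reach is approached as far as the arm can. A call with a gripper value outside its range is refused whole. The fingers move at their own pace and stop on an object; FORCE is the grip in N (left out, the last holds). Time passes only in rows, so rows that repeat a pose let the fingers close. It gives the time, the measured TCP pose, the force and the opening at its end, in the units of the state.
- r.read_state(): the state, without advancing time (a new reading comes with each control period).
- r.camera(name): name is "side" or "top" or "wrist"; returns a dict with "pixels" (420x560x3 uint8, red, green, blue), "fov_y" (degrees; the focal length in pixels is half the picture's height over the tangent of half this angle, whatever the lens; pixels are square), "cx", "cy" (the principal point, pixels), "dist" ([k1, k2, p1, p2, k3] as OpenCV has them; the pictures are not rectified), "cam_to_world" (4x4, takes a point from camera to world coordinates). Camera axes: x right, y down, z forward; pixel columns grow to the right and rows downward; lengths in m; the calibration is good to about 2 mm. A picture is of the moment at which its call begins. There is no depth.
- r.close_job(): hands the job in, once; it reports no verdict.
The state is a dict: "time": time; "joint_positions": joint angles; "joint_vel": joint speeds; "joint_torque": joint torques, N m; "ee_pos": TCP position; "eef_rot": TCP orientation; "ft_force": force on the tool from outside, world axes, zero at the start; "torque": the same for the moment, N m; "width": finger opening in m.
Only numpy, scipy, OpenCV 4.12 (cv2) and the standard library are available. Lean on these libraries where they do the work, as an engineer would, in place of code of your own. Each camera call takes 0.05 s, during which the arm holds its last target.

TASK

Set the steel round-headed stake down upright on the bed of the blue vice between its jaws and let go of it, then turn the crank clockwise by its red loose sleeve, keeping hold of the sleeve whenever the crank turns, until the sprung brass pad clamps the stake firmly with its springs pressed about half-way in, not fully. Then let go, leaving the stake upright and clamped; do not drop it or bump the other things.

Things in the scene. Friction and masses are not known exactly. Their poses are not given: they have to be found in the camera images.
- stake_head (a point): Steel forming stake, loose, 0.4 to 0.8 kg, 93 mm tall: a square shank 30 x 30 mm and 60 mm tall below a round head 42 mm across (straight-sided from 66 to 86 mm up). This point lies on its axis in the middle of the head, 76 mm above its foot: grasp it here. Its x and y axes are square to the shank's faces.
- stake: The same steel stake; origin at the centre of its foot.
- seat (a point): Where the stake's foot can be set: a point on top of the vice's flat bed (20 mm above the table), between the open jaws on every start, at least 12 mm (beyond the stake's own half width) from either jaw. y runs along the vice from the far jaw to the crank, x across the jaws, z up. The stake may slide along y as the jaws close.
- vice: Blue vice, fixed; origin under its middle, axes as the seat. Bed 90 mm (x) by 310 mm (y). The jaws are flat across x and rise to 67 mm above the table, so fingers closing along x clear them. The dark far jaw (at -y) is fixed in a run, but its setting differs by 18 mm between runs and is not reported (its face is 29 to 47 mm from the seat): feel or see where the jaws pinch.
- jaw (a point): Point on the dark driven jaw, on its -y face at mid height (43 mm above the table), moved by the crank 8 mm per rad towards -y. In front of it stands the brass pad (80 mm across x, 14 mm thick) on springs of 8 N/mm with 11.5 mm of travel; its front face is 26 mm towards -y from this point when free. Pinching the stake it stops, and the springs go in 8 mm per further rad of crank.
- crank (a joint): Angle of the crank, rad, clockwise from above (closing); range 0 to 12.2, starts at 0.4 to 3.5. Dry friction keeps it where it is left. Turning it freely takes 4 to 10 N at the sleeve; the clamping springs add about 0.9 N per mm they are pressed in (4.6 N at 5 mm). Firmly clamped: 20 to 70 N on the stake, that is springs in by 2.5 to 8.7 mm, 0.3 to 1.1 rad past the pinch; over 85 N marks the stake.
- crank_axis (a point): Point on the vertical crank axis (at crank 0 the arm points along +x), about at the height of the sleeve's middle; axes as the seat.
- sleeve_centre (a point): Middle of the red sleeve, on its axis, 70 mm from the crank axis, 165 mm above the table.
- sleeve: Red upright grip sleeve, 26 mm across, 52 mm tall (138 to 190 mm above the table), spinning freely on a pin at the end of the crank arm, so a gripper need not turn with the crank. Origin on its axis, 40 mm below its middle. The flat steel arm lies just below it (125 to 136 mm above the table); nothing else stands at the sleeve's height.
- wood_stake: Wooden stake of the same shape as the steel one (brown); bystander. Origin at the centre of its foot.
- bowl: Copper bowl, 110 mm across, on the round white-topped hearth at the back; bystander.
- jar: White plastic jar, 60 mm across, 75 mm tall; bystander.
- bottle: Glass bottle with blue cap, 56 mm across, 140 mm tall; bystander.
- brush: Brush lying on the table; bystander.
- tin: Low metal tin, 70 mm across, 50 mm tall; bystander.

How it is judged:
By the outcome, as a careful person would: the job done as asked, in the order asked, and still so for the second after the job is handed in, with the robot touching nothing.
It also fails if it takes over 72 s, if anything falls off the work surface, if the arm or the gripper's body presses on something with over 40 N, if the wrist force passes 120 N, or if a joint passes its speed limit or range.

## Working session

There is one attempt and no reset: what is moved stays moved. The work goes in short steps, Python scripts to look and compute and a shell command to move; the robot and the scene stay as the last step left them, time stands still between calls to the robot, and variables do not carry over. Pictures are saved under pics/ and viewed, and the job is handed in when it is done.

```bash
ls; mkdir -p pics
python3 - <<'E'
from bench import r
import cv2
s=r.read_state(); print(s)
for n in("side","top","wrist"):
    c=r.camera(n); cv2.imwrite(f"pics/a_{n}.png",c["pixels"][:,:,::-1]); print(n,c["fov_y"],c["cx"],c["cy"],c["dist"],c["cam_to_world"])
E
```

```text
pics
{'time': 0.0, 'joint_positions': array([ 1.29338824,  0.33286001, -0.06465009,  1.46095012,  0.02162571,
        1.34988568, -0.08848235]), 'joint_vel': array([-5.68980597e-04,  6.96172343e-04,  2.04561267e-04, -1.03708287e-03,
        3.90253428e-04,  4.17440279e-05,  2.22081873e-03]), 'joint_torque': array([-6.14491728e-04, -6.23266840e+01,  2.39275920e-02, -3.89900672e+01,
       -6.14430942e-02,  3.98861559e-02,  2.03876684e-04]), 'ee_pos': array([ 0.15739696, -0.60445829,  0.22175702]), 'eef_rot': array([ 9.91895004e-01,  1.27058280e-01, -1.42102121e-04, -6.89306497e-04]), 'ft_force': array([-0.1333333 ,  0.72998496, -0.358647  ]), 'torque': array([-0.01991254,  0.01007303,  0.00271641]), 'width': 0.08671236256103707}
side 51.33205057432349 273.5961338280671 210.54153495235022 [-0.02617225  0.          0.          0.          0.        ] [[-0.9759586  -0.13874273  0.16809301  0.43544684]
 [-0.21783508  0.5952317  -0.77346435  0.89526934]
 [ 0.00725827 -0.79148574 -0.61114453  0.8403909 ]
 [ 0.          0.          0.          1.        ]]
top 47.342086600682016 284.2283546989124 205.03072606132994 [-0.17283142  0.          0.          0.          0.        ] [[ 0.01724942 -0.98529879  0.16996694  0.40684819]
 [-0.99971458 -0.01418581  0.01922279 -0.0083056 ]
 [-0.01652907 -0.17025001 -0.98526226  1.40119679]
 [ 0.          0.          0.          1.        ]]
wrist 67.04848785613048 277.09577099088796 214.68248240249733 [-0.06911924  0.          0.          0.          0.        ] [[ 2.52178733e-01 -9.31354541e-01 -2.62649208e-01  2.28030014e-01]
 [-9.67680426e-01 -2.42906276e-01 -6.77579070e-02 -5.85850249e-01]
 [-6.92506688e-04  2.71247601e-01 -9.62509356e-01  3.83814399e-01]
 [ 0.00000000e+00  0.00000000e+00  0.00000000e+00  1.00000000e+00]]
```

View pics/a_top.png

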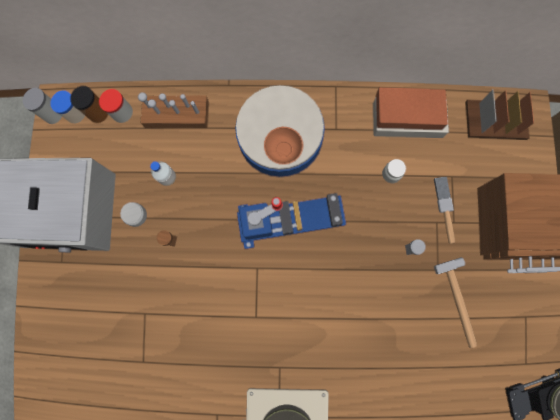

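View pics/a_side.png

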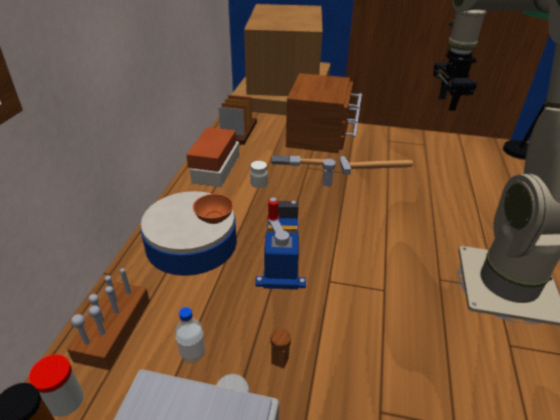

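View pics/a_wrist.png

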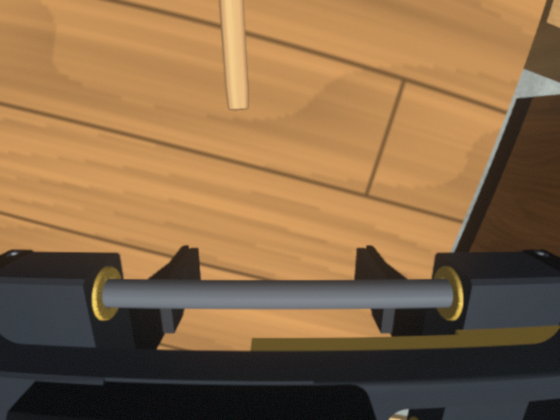

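```bash
cat > h.py <<'E'
import numpy as np, cv2
from bench import r
def cam(n):
    c=r.camera(n); p=c["pixels"]; f=p.shape[0]/2/np.tan(np.radians(c["fov_y"])/2)
    K=np.array([[f,0,c["cx"]],[0,f,c["cy"]],[0,0,1]]); return p,K,np.array(c["dist"]),np.array(c["cam_to_world"])
def ray(C,uv):
    p,K,d,T=C; q=cv2.undistortPoints(np.array([[uv]],float),K,d)[0,0]
    v=T[:3,:3]@np.array([q[0],q[1],1]); return T[:3,3],v/np.linalg.norm(v)
def onz(C,uv,z):
    o,v=ray(C,uv); return o+v*(z-o[2])/v[2]
def tri(C1,a,C2,b):
    o,v=ray(C1,a);o2,w=ray(C2,b); t=np.linalg.lstsq(np.c_[v,-w],o2-o,rcond=None)[0]
    p,q=o+v*t[0],o2+w*t[1]; return (p+q)/2,np.linalg.norm(p-q)
def proj(C,P):
    p,K,d,T=C; R=T[:3,:3].T; return cv2.projectPoints(np.array(P,float).reshape(-1,3),cv2.Rodrigues(R)[0],-R@T[:3,3],K,d)[0][:,0]
def crop(C,x0,y0,x1,y1,k,name):
    cv2.imwrite(name,cv2.resize(C[0][y0:y1,x0:x1,::-1],None,fx=k,fy=k,interpolation=cv2.INTER_CUBIC))
def blob(C,lo,hi,box):
    x0,y0,x1,y1=box; h=cv2.cvtColor(C[0],cv2.COLOR_RGB2HSV)[y0:y1,x0:x1]
    m=cv2.inRange(h,lo,hi); n,l,s,c=cv2.connectedComponentsWithStats(m)
    i=1+np.argmax(s[1:,4]); return c[i]+[x0,y0],s[i]+[x0,y0,0,0,0],l==i
E
python3 - <<'E'
from h import *
t=cam("top");s=cam("side")
crop(t,225,180,365,255,5,"pics/b1.png");crop(t,380,215,460,275,8,"pics/b2.png")
crop(s,240,185,320,295,5,"pics/b3.png");crop(s,300,145,360,200,8,"pics/b4.png")
E
```

```text
(no output)
```

View pics/b1.png

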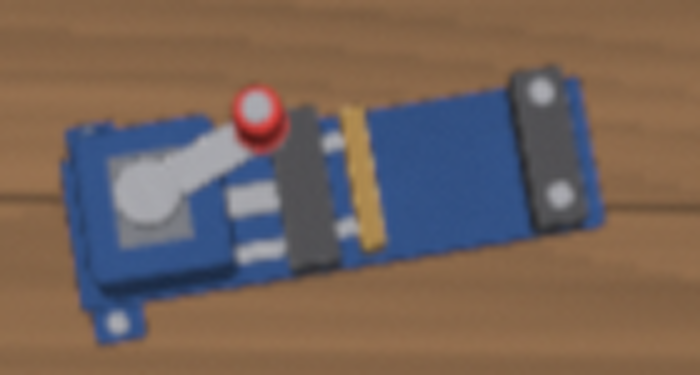

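View pics/b2.png

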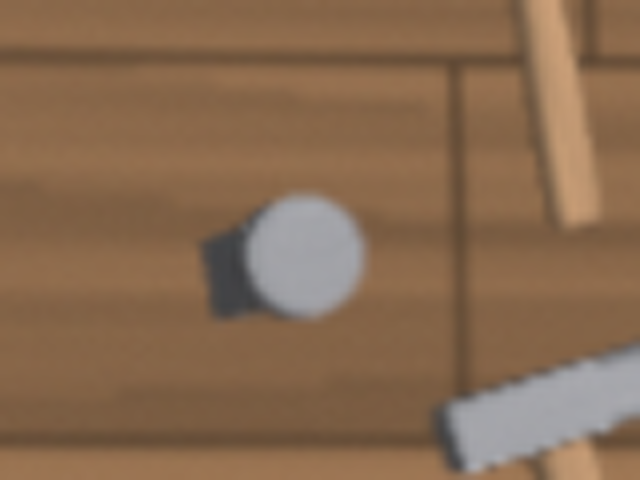

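View pics/b3.png

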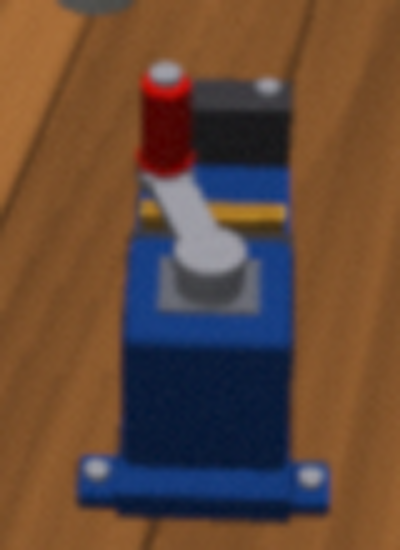

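View pics/b4.png

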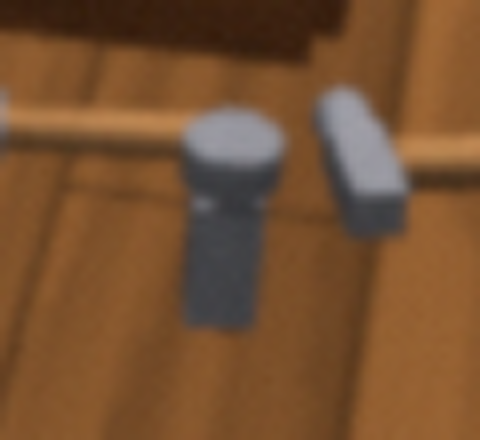

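Run:
```python
from h import *
np.set_printoptions(precision=4,suppress=True)
t=cam("top");s=cam("side")
T=lambda u,v:(225+u/5-.4,180+v/5-.4); S=lambda u,v:(240+u/5-.4,185+v/5-.4)
T2=lambda u,v:(380+u/8-.44,215+v/8-.44); S2=lambda u,v:(300+u/8-.44,145+v/8-.44)
print("head", tri(t,T2(304,256),s,S2(235,135)), onz(t,T2(304,256),.093), onz(s,S2(235,135),.093))
# shank foot corners
a=onz(t,T2(203,243),0);b=onz(t,T2(219,318),0);print("foot edge",a,b,np.linalg.norm(a-b),np.degrees(np.arctan2(*(a-b)[1::-1])))
a=onz(s,S2(185,328),0);b=onz(s,S2(252,328),0);print("foot edge side",a,b,np.linalg.norm(a-b),np.degrees(np.arctan2(*(a-b)[1::-1])))
print("sleeve top",tri(t,T(256,106),s,S(166,73)),onz(t,T(256,106),.193))
print("hub",tri(t,T(148,192),s,S(210,248)))
for n,p,q in(("farjaw",(513,75),(535,232)),("farjaw back",(556,68),(585,222)),("pad front",(362,108),(384,245)),("pad back",(343,108),(363,250)),("djaw front",(312,108),(338,265))):
    a=onz(t,T(*p),.067);b=onz(t,T(*q),.067);print(n,a,b,(a+b)/2,np.linalg.norm(a-b),np.degrees(np.arctan2(*(a-b)[1::-1])))
for n,p in (("far right front top",(290,108)),("pad L",(140,203)),("pad R",(285,208)),("padRb",(285,222))):
    print(n,onz(s,S(*p),.067))
a=onz(t,T(575,75),.02);b=onz(t,T(604,225),.02);print("bed end",a,b,np.linalg.norm(a-b),np.degrees(np.arctan2(*(a-b)[1::-1])))
a=onz(t,T(362,262),.02);b=onz(t,T(604,225),.02);print("bed side",a,b,np.degrees(np.arctan2(*(a-b)[1::-1])))
```

```text
head (array([ 0.5218, -0.3533,  0.0906]), np.float64(1.840285656292039e-05)) [ 0.5216 -0.3527  0.093 ] [ 0.5215 -0.3494  0.093 ]
foot edge [ 0.5342 -0.3392  0.    ] [ 0.5066 -0.3447  0.    ] 0.028188891947938062 11.287665668852435
foot edge side [ 0.5341 -0.3421  0.    ] [ 0.5063 -0.3486  0.    ] 0.02859058688157671 13.226506564676988
sleeve top (array([0.6247, 0.0369, 0.1975]), np.float64(0.0008608780516864314)) [0.626  0.0371 0.193 ]
hub (array([0.5884, 0.0958, 0.1389]), np.float64(0.00018329090477842635))
farjaw [ 0.6688 -0.1037  0.067 ] [ 0.5792 -0.1163  0.067 ] [ 0.624 -0.11   0.067] 0.09046378628703926 7.990241755866866
farjaw back [ 0.6732 -0.1281  0.067 ] [ 0.5853 -0.1444  0.067 ] [ 0.6292 -0.1363  0.067 ] 0.08944673382862098 10.477145374801271
pad front [ 0.6485 -0.0182  0.067 ] [ 0.5707 -0.0316  0.067 ] [ 0.6096 -0.0249  0.067 ] 0.07899502064920283 9.721199245129906
pad back [ 0.6484 -0.0075  0.067 ] [ 0.5677 -0.0198  0.067 ] [ 0.608  -0.0137  0.067 ] 0.0816420386422925 8.70488864862526
djaw front [0.6481 0.0101 0.067 ] [ 0.559  -0.0059  0.067 ] [0.6036 0.0021 0.067 ] 0.09054334037438617 10.188713950422057
far right front top [ 0.5841 -0.1199  0.067 ]
pad L [ 0.6499 -0.0148  0.067 ]
pad R [ 0.5707 -0.0287  0.067 ]
padRb [ 0.5685 -0.0169  0.067 ]
bed end [ 0.6786 -0.1436  0.02  ] [ 0.5899 -0.1603  0.02  ] 0.09020551578323376 10.693355842516755
bed side [ 0.5663 -0.0198  0.02  ] [ 0.5899 -0.1603  0.02  ] 99.53178747069313
```

```bash
python3 -m crank '[[1,[30,-11,0],-6],[1,[65,-23,0],-13],[1,[100,-36,0],-20],[1,[138,-50,0],-27],[1,[175,-64,0],-34],[1,[212,-77,0],-41],[1,[250,-91,0],-48],[1,[288,-105,0],-55],[1,[326,-119,0],-62],[1,[362,-132,0],-69],[1,[395,-144,0],-76],[1,[416,-151,0],-83]]' 20; python3 -m crank '[[1,[0,0,0],-4.6],[1,[0,0,0],-4.6],[1,[0,0,0],-4.6]]'
python3 - <<'E'
from h import *
s=r.read_state();print(s['joint_positions'],s['ft_force'])
w=cam("wrist");cv2.imwrite("pics/c1.png",w[0][:,:,::-1])
t=cam("top");crop(t,380,190,480,265,7,"pics/c2.png")
E
```

```text
time: 1.35
ee_pos: [0.5252, -0.3502, 0.2227]
eef_rot: [0.655, 0.756, 0.001, 0.0]
ft_force: [-0.0, 0.2, -0.6]
width: 0.087
time: 1.6
ee_pos: [0.5216, -0.3544, 0.2223]
eef_rot: [0.629, 0.777, -0.0, -0.0]
ft_force: [-0.1, 0.4, 0.3]
width: 0.0871
[ 0.89016007  0.38624974 -0.48382604  1.42433621  0.17996382  1.37522904
  0.61133868] [-0.13498812  0.44331139  0.33425368]
```

View pics/c1.png

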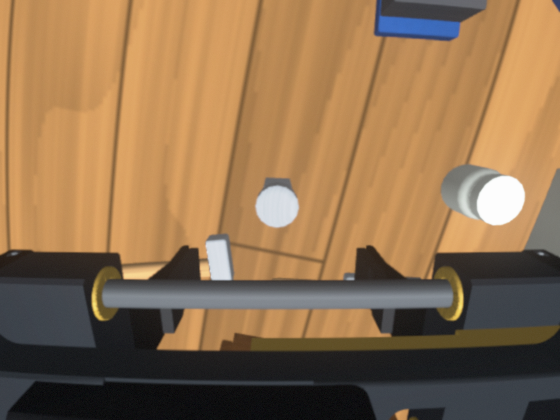

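The wrist view shows the stake head at about (277,206), with its shank square to the picture's edges. I'll measure it from this view too.

Run:
```python
from h import *
w=cam("wrist");crop(w,230,160,330,235,8,"pics/c3.png")
t=cam("top")
for uv in((277,206),): print(onz(w,uv,.093))
s=r.read_state();q=s['eef_rot'];print(s['ee_pos'],q,np.degrees(2*np.arctan2(q[1],q[0])))
```

```text
[ 0.51961124 -0.35448188  0.093     ]
[ 0.52127238 -0.35480497  0.2226786 ] [ 6.29334759e-01  7.77134268e-01 -2.81519003e-04  1.06980882e-04] 101.9978771357575
```

View pics/c3.png

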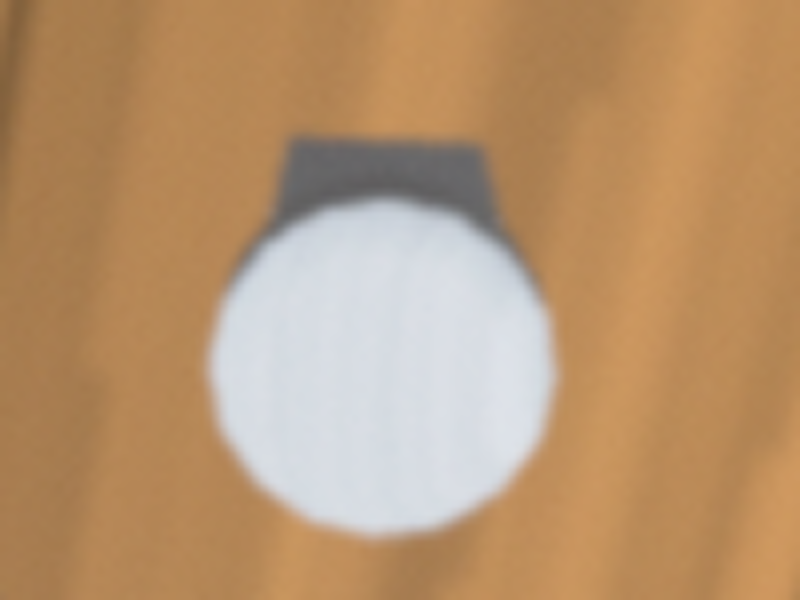

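Run:
```python
from h import *
w=cam("wrist")
W=lambda u,v:(230+u/8-.44,160+v/8-.44)
a=onz(w,W(288,137),0);b=onz(w,W(486,147),0);d=b-a
print(a,b,np.linalg.norm(d),np.degrees(np.arctan2(d[1],d[0])))
yw=np.arctan2(d[1],d[0]); print("centre",(a+b)/2+.015*np.array([np.sin(yw),-np.cos(yw),0]))
print("head",onz(w,W(383,366),.093))
```

```text
[ 0.50320469 -0.3441515   0.        ] [ 0.53309209 -0.33936107  0.        ] 0.030268877001200446 9.106060948721415
centre [ 0.52052233 -0.35656724  0.        ]
head [ 0.52004975 -0.353589    0.093     ]
```

```bash
python3 -m crank '[[1,[0,0,20],1.3],[1,[0,0,45],2.5],[1,[0,0,70],2.5],[1,[0,0,95],2.5],[1,[0,0,115],2.5],[1,[0,0,135],2.5],[1,[0,0,150],2.5],[1,[0,0,160],2.5],[1,[0,0,165],2.5],[1,[0,0,165],2.5]]' 20; python3 -m crank '[[-1,[0,0,0],0],[-1,[0,0,0],0],[-1,[0,0,0],0],[-1,[0,0,0],0],[-1,[0,0,0],0],[-1,[0,0,0],0]]' 30
python3 - <<'E'
from h import *
w=cam("wrist");cv2.imwrite("pics/d1.png",w[0][:,:,::-1])
E
```

```text
time: 2.68
ee_pos: [0.5215, -0.3539, 0.0568]
eef_rot: [0.645, 0.764, -0.0, -0.001]
ft_force: [-0.1, 1.0, 0.5]
width: 0.0868
time: 3.18
ee_pos: [0.5222, -0.354, 0.0579]
eef_rot: [0.645, 0.764, -0.0, 0.0]
ft_force: [0.7, 0.1, 0.3]
width: 0.055
```

View pics/d1.png

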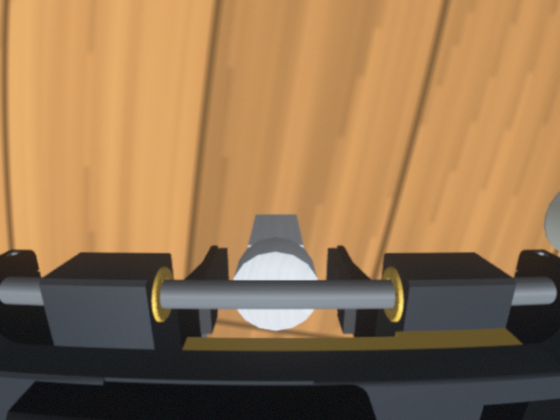

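```bash
python3 -m crank '[[-1,[0,0,0],0],[-1,[0,0,0],0],[-1,[0,0,0],0],[-1,[0,0,0],0],[-1,[0,0,0],0],[-1,[0,0,0],0]]' 30;  python3 -m crank '[[-1,[0,0,0],0],[-1,[0,0,-4],0],[-1,[0,0,-10],0],[-1,[0,0,-20],0],[-1,[0,0,-30],0],[-1,[0,0,-30],0]]'
```

```text
time: 3.73
ee_pos: [0.522, -0.3539, 0.0576]
eef_rot: [0.645, 0.764, -0.0, -0.0]
ft_force: [-1.5, 0.1, 1.7]
width: 0.0411
time: 4.23
ee_pos: [0.5234, -0.3545, 0.0905]
eef_rot: [0.645, 0.764, 0.0, 0.002]
ft_force: [0.9, -1.0, -5.8]
width: 0.0411
```

```bash
python3 -m crank '[[-1,[0,0,-15],0],[-1,[10,5,-35],0],[-1,[30,16,-55],0],[-1,[58,30,-68],0],[-1,[88,46,-70],0],[-1,[120,63,-70],0],[-1,[152,80,-70],0],[-1,[184,97,-70],0],[-1,[214,112,-70],0],[-1,[240,126,-70],0],[-1,[258,135,-70],0],[-1,[267,140,-70],0]]'; python3 -m crank '[[-1,[0,0,0],0],[-1,[0,0,0],0],[-1,[0,0,0],0]]'
python3 - <<'E'
from h import *
w=cam("wrist");cv2.imwrite("pics/e1.png",w[0][:,:,::-1])
t=cam("top");crop(t,215,160,375,280,5,"pics/e2.png")
s=cam("side");crop(s,220,130,340,290,4,"pics/e3.png")
print(r.read_state()['joint_positions'])
E
```

```text
time: 5.23
ee_pos: [0.6157, -0.0627, 0.1579]
eef_rot: [0.643, 0.766, 0.001, -0.0]
ft_force: [-0.5, -0.1, -5.1]
width: 0.0413
time: 5.48
ee_pos: [0.6148, -0.0693, 0.1575]
eef_rot: [0.646, 0.764, -0.001, 0.0]
ft_force: [-0.0, -1.2, -5.6]
width: 0.0412
[ 0.49188574  0.42272261 -0.58779833  1.53804094  0.24245848  1.25438863
  0.0359864 ]
```

View pics/e1.png

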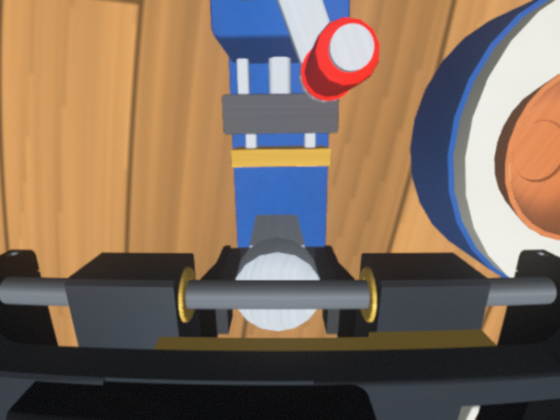

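View pics/e2.png

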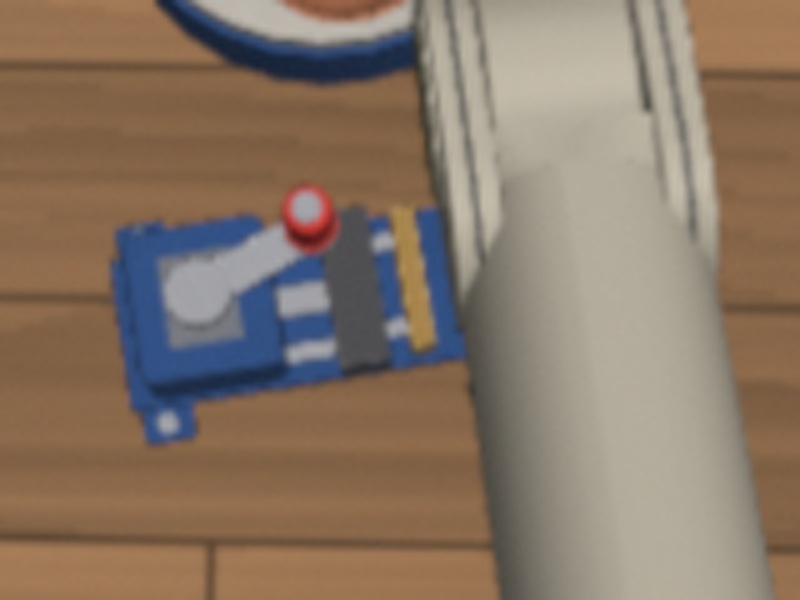

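View pics/e3.png

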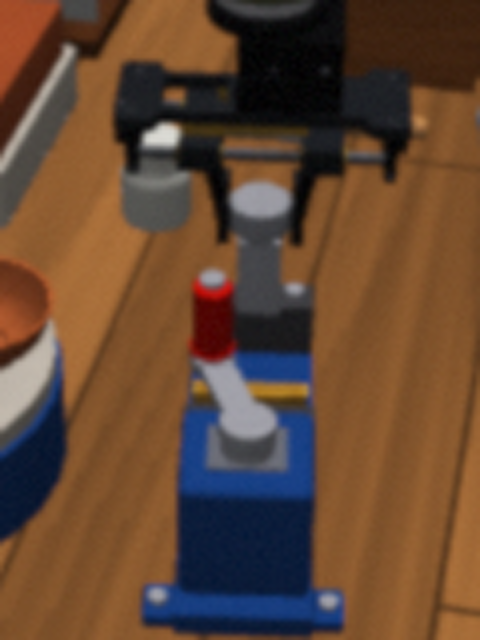

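Run:
```python
from h import *
w=cam("wrist");crop(w,210,0,410,180,4,"pics/e4.png")
```

```text
(no output)
```

View pics/e4.png

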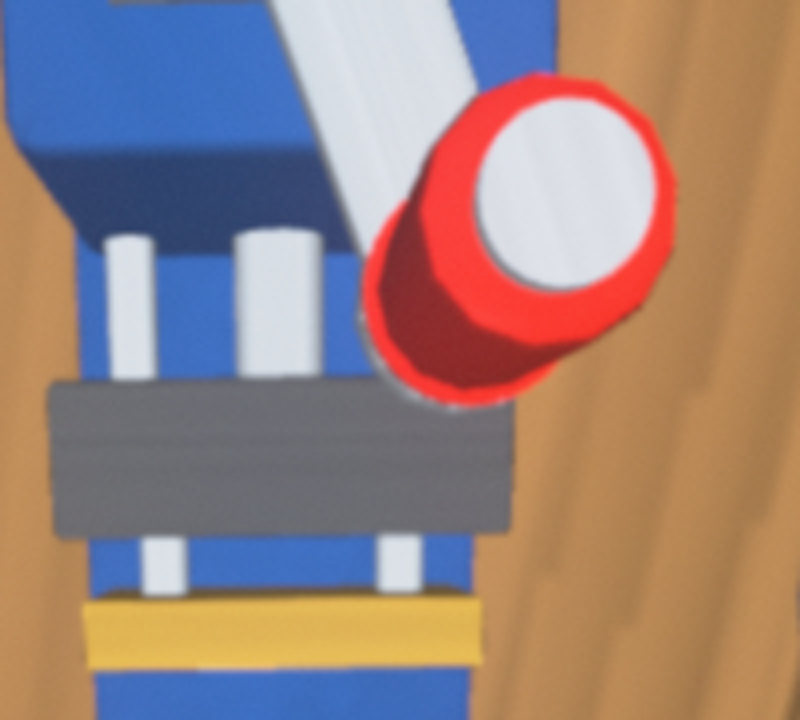

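Run:
```python
from h import *
w=cam("wrist"); W=lambda u,v:(210+u/4-.4,v/4-.4)
ex=np.array([.9857,.1685]);ey=np.array([-.1685,.9857])
for n,p,z in(("padL",(89,670),.066),("padR",(483,665),.066),("sleeve rim centre",(557,187),.190),("pin top",(566,193),.193),("pin",(566,193),.196),("jawL",(55,538),.067),("jawR",(512,531),.067)):
    P=onz(w,W(*p),z);print(n,P,P[:2]@ex,P[:2]@ey)
s=r.read_state();P=s['ee_pos'];print(P,P[:2]@ex,P[:2]@ey)
```

```text
padL [ 0.57092453 -0.032883    0.066     ] 0.5572195194003394 -0.12861355994800228
padR [ 0.6483686  -0.01874309  0.066     ] 0.6359387186546903 -0.12772516881579288
sleeve rim centre [0.6231522  0.03821231 0.19      ] 0.620679900069276 -0.06733527302687031
pin top [0.62358076 0.03708025 0.193     ] 0.6209115755030231 -0.06852335235675353
pin [0.62305746 0.03631246 0.196     ] 0.6202663889756369 -0.06919198967053887
jawL [ 0.5611092  -0.00836108  0.067     ] 0.5516764950989477 -0.10278841933796978
jawR [0.64836767 0.0077778  0.067     ] 0.6404065676657418 -0.1015833738053626
[ 0.61493764 -0.06816027  0.15755072] 0.594659029363985 -0.17080256633092478
```

```bash
python3 -m crank '[[-1,[0,2,10],0],[-1,[0,2,25],0],[-1,[0,2,40],0],[-1,[0,2,54],0],[-1,[0,2,64],0],[-1,[0,2,71],0],[-1,[0,2,75],0],[-1,[0,2,77],0],[-1,[0,2,77],0],[-1,[0,2,77],0]]'
```

```text
time: 6.57
ee_pos: [0.6175, -0.0667, 0.0812]
eef_rot: [0.645, 0.764, 0.0, 0.0]
ft_force: [0.4, -0.1, -6.1]
width: 0.041
```

```bash
python3 - <<'E'
from h import *
s=cam("side");crop(s,220,130,340,290,4,"pics/f3.png")
w=cam("wrist");cv2.imwrite("pics/f1.png",w[0][:,:,::-1])
E
python3 -m crank '[[-1,[0,0,1],0],[-1,[0,0,1],0],[-1,[0,0,1],0]]'
```

```text
time: 6.92
ee_pos: [0.6171, -0.0668, 0.0797]
eef_rot: [0.645, 0.764, 0.0, 0.0]
ft_force: [0.3, -0.8, -5.2]
width: 0.0411
```

View pics/f3.png

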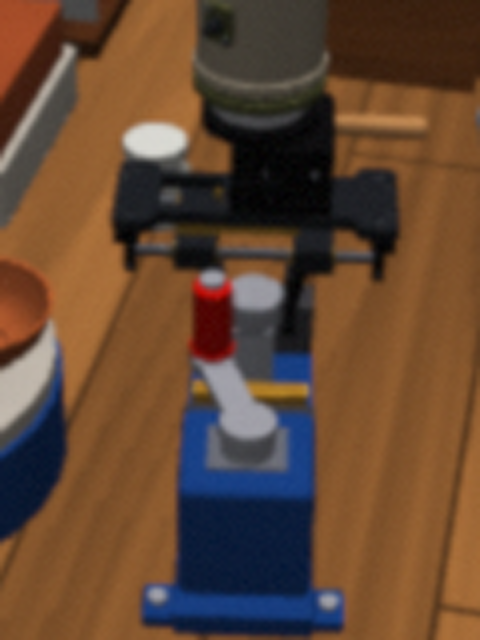

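```bash
python3 -m crank '[[-1,[0,0,1],0],[-1,[0,0,1],0],[-1,[0,0,1],0]]';python3 -m crank '[[-1,[0,0,1],0],[-1,[0,0,1],0],[-1,[0,0,1],0]]'
```

```text
time: 7.17
ee_pos: [0.617, -0.0667, 0.0785]
eef_rot: [0.645, 0.764, -0.0, -0.0]
ft_force: [-0.1, 0.2, -5.9]
width: 0.041
time: 7.42
ee_pos: [0.6172, -0.0668, 0.0777]
eef_rot: [0.645, 0.764, 0.0, 0.0]
ft_force: [-0.2, -0.9, -4.8]
width: 0.0408
```

```bash
python3 -m crank '[[-1,[0,0,1],0],[-1,[0,0,1],0],[-1,[0,0,1],0]]'
```

```text
time: 7.67
ee_pos: [0.6173, -0.0668, 0.0776]
eef_rot: [0.645, 0.764, 0.0, 0.0]
ft_force: [-2.9, -0.4, 6.1]
width: 0.041
```

```bash
python3 -m crank '[[-0.1,[0,0,-1],0],[0.2,[0,0,-1],0],[1,[0,0,-1],0],[1,[0,0,-1],0],[1,[0,0,-1],0],[1,[0,0,-1],0],[1,[0,0,-1],0],[1,[0,0,-1],0]]';python3 -m crank '[[1,[0,0,-15],0],[1,[0,0,-40],0],[1,[0,0,-70],0],[1,[0,0,-105],0],[1,[0,0,-140],0],[1,[0,0,-155],0],[1,[0,0,-155],0]]'
python3 - <<'E'
from h import *
s=cam("side");crop(s,220,130,340,290,4,"pics/g3.png")
w=cam("wrist");cv2.imwrite("pics/g1.png",w[0][:,:,::-1])
print(r.read_state()['ee_pos'])
E
```

```text
time: 8.33
ee_pos: [0.6171, -0.0668, 0.0776]
eef_rot: [0.645, 0.764, 0.0, 0.0]
ft_force: [0.2, -0.7, 0.0]
width: 0.0801
time: 8.92
ee_pos: [0.6189, -0.0665, 0.2374]
eef_rot: [0.645, 0.764, 0.002, 0.003]
ft_force: [0.1, 0.1, 0.1]
width: 0.0871
[ 0.61721826 -0.06673647  0.23277182]
```

View pics/g3.png

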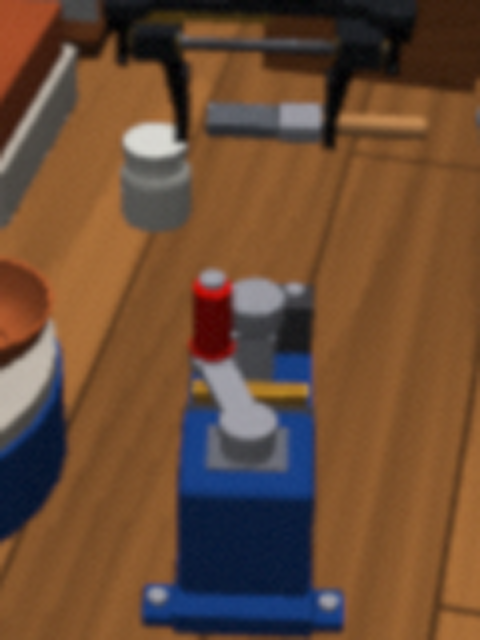

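View pics/g1.png

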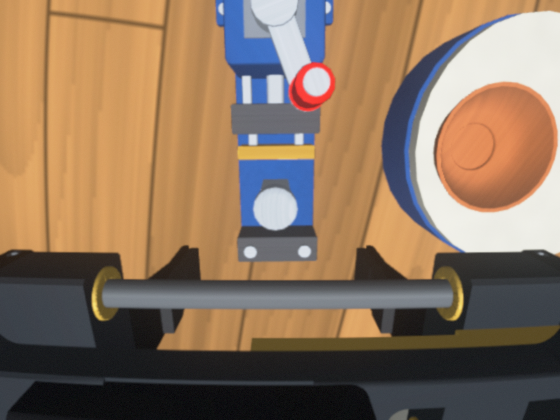

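Run:
```python
from h import *
w=cam("wrist");crop(w,220,0,345,120,6,"pics/g4.png");crop(w,220,130,345,270,5,"pics/g5.png")
```

```text
(no output)
```

View pics/g4.png

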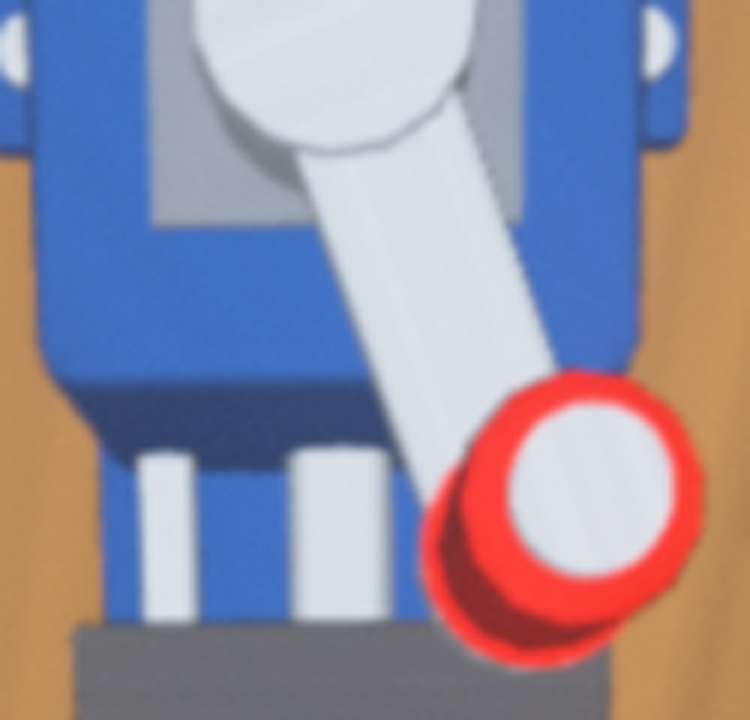

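View pics/g5.png

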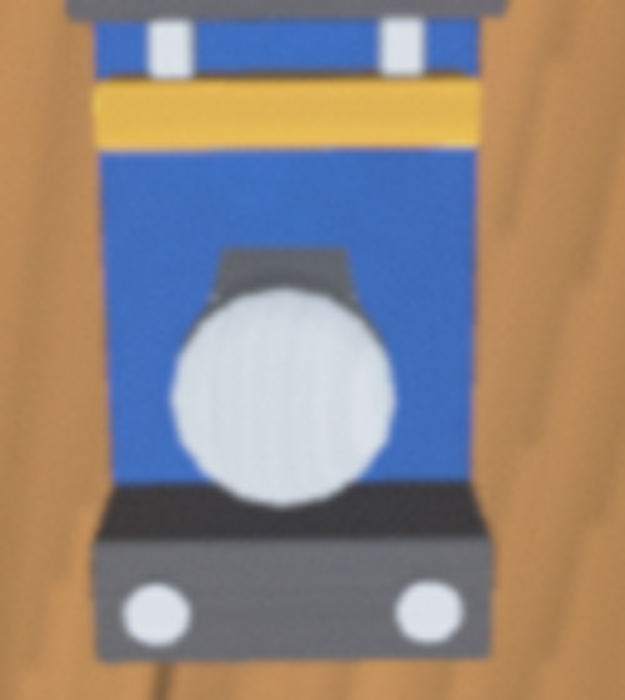

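Run:
```python
from h import *
w=cam("wrist"); A=lambda u,v:(220+u/6-.42,v/6-.42); B=lambda u,v:(220+u/5-.4,130+v/5-.4)
ex=np.array([.9857,.1685]);ey=np.array([-.1685,.9857])
for n,p,z in(("padL",B(97,150),.067),("padR",B(479,148),.067),("farL",B(95,540),.067),("farR",B(492,538),.067),("farLb",B(115,485),.02),("farRb",B(470,482),.02),("footL",B(222,249),.02),("footR",B(346,249),.02),("head",B(284,397),.113),("sleeve rim",A(583,490),.190),("pin",A(591,489),.193),("hub",A(334,14),.14)):
    P=onz(w,p,z);print(n,P.round(4),(P[:2]@ex).round(4),(P[:2]@ey).round(4))
```

```text
padL [ 0.5699 -0.0333  0.067 ] 0.5562 -0.1288
padR [ 0.6469 -0.0197  0.067 ] 0.6344 -0.1284
farL [ 0.5811 -0.1172  0.067 ] 0.553 -0.2135
farR [ 0.6666 -0.1021  0.067 ] 0.6399 -0.2129
farLb [ 0.5808 -0.1198  0.02  ] 0.5523 -0.216
farRb [ 0.6674 -0.1042  0.02  ] 0.6403 -0.2151
footL [ 0.5977 -0.0572  0.02  ] 0.5795 -0.1571
footR [ 0.6268 -0.0522  0.02  ] 0.609 -0.157
head [ 0.6146 -0.0664  0.113 ] 0.5946 -0.169
sleeve rim [0.6221 0.0363 0.19  ] 0.6193 -0.069
pin [0.6226 0.0361 0.193 ] 0.6198 -0.0693
hub [0.5868 0.0924 0.14  ] 0.594 -0.0078
```

```bash
python3 -m crank '[[1,[15,4,0],0],[1,[40,10,0],0],[1,[70,18,0],0],[1,[92,23,0],0],[1,[101,25,0],0],[1,[101,25,0],0],[1,[101,25,0],0]]' 20
python3 - <<'E'
from h import *
s=cam("side");crop(s,220,130,340,290,4,"pics/i3.png")
w=cam("wrist");cv2.imwrite("pics/i1.png",w[0][:,:,::-1])
print(r.read_state()['ee_pos'])
E
```

```text
time: 9.7
ee_pos: [0.6244, 0.0361, 0.2316]
eef_rot: [0.645, 0.764, -0.001, -0.0]
ft_force: [0.6, -0.2, 0.2]
width: 0.0872
[0.62471651 0.03464407 0.23196036]
```

View pics/i3.png

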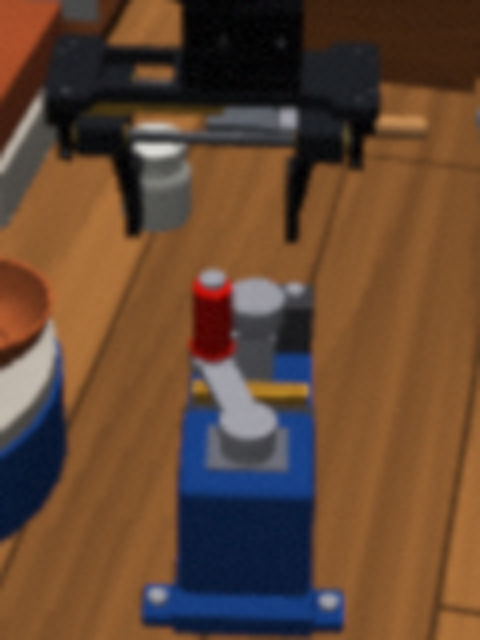

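View pics/i1.png

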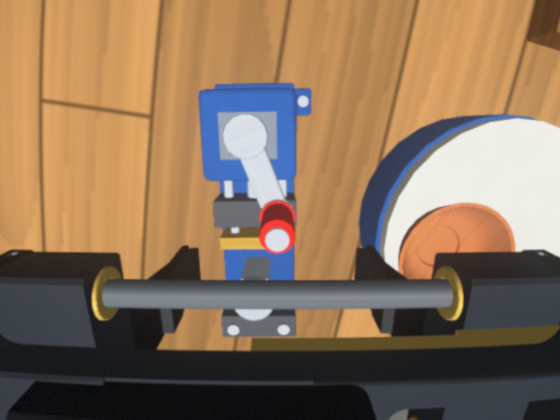

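Run:
```python
from h import *
t=cam("top");s=cam("side");crop(s,130,180,250,280,6,"pics/j1.png");crop(t,225,80,335,180,6,"pics/j2.png")
w=cam("wrist")
h,e=tri(t,(284,146),s,(213,207));print(h,e)
ex=np.array([.9857,.1685]);ey=np.array([-.1685,.9857]);print(h[:2]@ex,h[:2]@ey)
print(onz(w,(277,239),.193))
```

```text
[0.7913929  0.02001353 0.13159497] 0.0009081617739863735
0.783448259315408 -0.11362236779404877
[0.62343414 0.0353749  0.193     ]
```

View pics/j1.png

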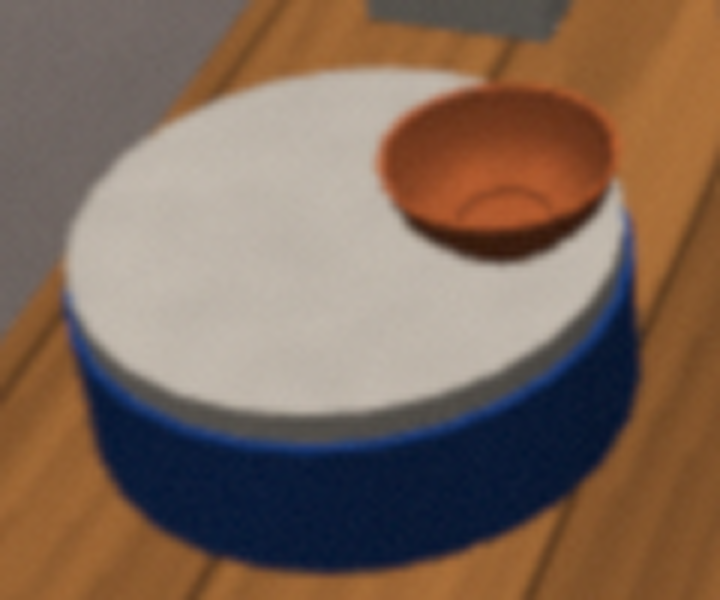

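View pics/j2.png

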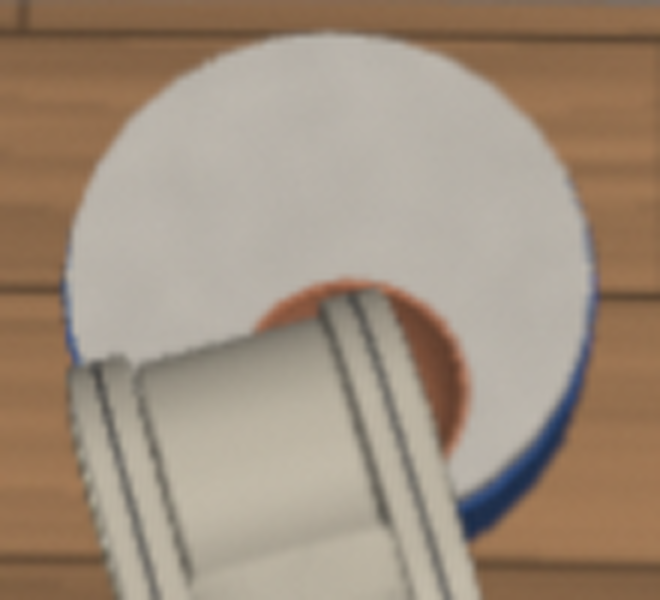

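```bash
python3 -m crank '[[1,[1,0,15],0],[1,[1,0,35],0],[1,[1,0,55],0],[1,[1,0,70],0],[1,[1,0,80],0],[1,[1,0,84],0],[1,[1,0,84],0]]' 20
python3 -m crank '[[-1,[0,0,0],0],[-1,[0,0,0],0],[-1,[0,0,0],0],[-1,[0,0,0],0],[-1,[0,0,0],0],[-1,[0,0,0],0],[-1,[0,0,0],0],[-1,[0,0,0],0],[-1,[0,0,0],0],[-1,[0,0,0],0],[-1,[0,0,0],0],[-1,[0,0,0],0]]' 20
python3 -m crank '[[-1,[0,0,0],0],[-1,[0,0,0],0],[-1,[0,0,0],0],[-1,[0,0,0],0],[-1,[0,0,0],0],[-1,[0,0,0],0]]' 50
python3 - <<'E'
from h import *
s=cam("side");crop(s,220,130,340,290,4,"pics/k3.png")
w=cam("wrist");cv2.imwrite("pics/k1.png",w[0][:,:,::-1])
print(r.read_state()['ee_pos'],r.read_state()['width'])
E
```

```text
time: 10.53
ee_pos: [0.6242, 0.0375, 0.1479]
eef_rot: [0.645, 0.764, -0.0, -0.0]
ft_force: [-0.1, 0.0, 0.1]
width: 0.0872
time: 11.53
ee_pos: [0.6242, 0.038, 0.1485]
eef_rot: [0.645, 0.764, -0.0, -0.0]
ft_force: [-2.5, 0.4, 1.5]
width: 0.0252
time: 12.03
ee_pos: [0.6242, 0.038, 0.1485]
eef_rot: [0.645, 0.764, -0.0, -0.0]
ft_force: [-5.5, -0.5, 3.1]
width: 0.0251
[0.62424469 0.03794075 0.14848238] 0.025286190794775627
```

View pics/k3.png

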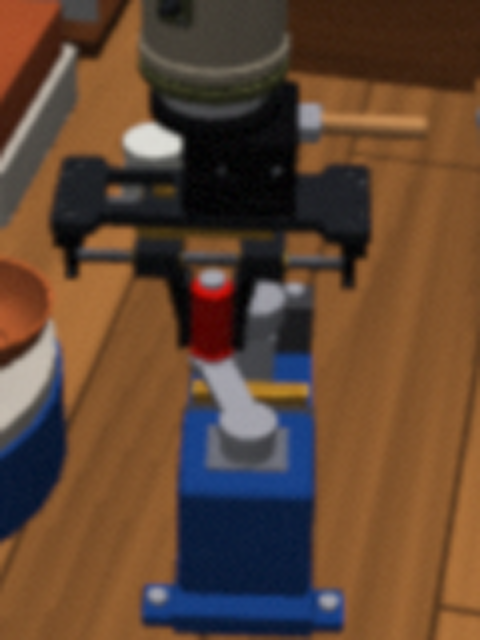

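View pics/k1.png

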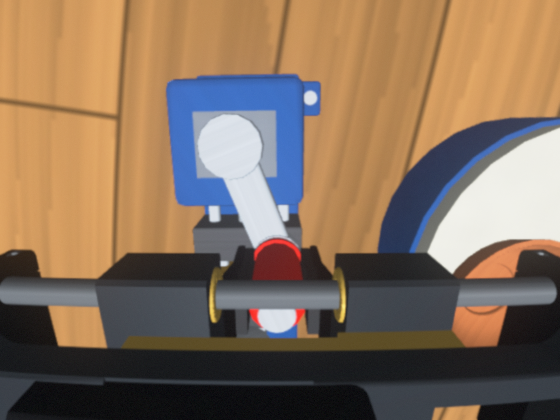

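```bash
python3 - <<'E'
from h import *
w=cam("wrist");crop(w,160,70,310,250,4,"pics/k4.png")
P=onz(w,(230,147),.139);ex=np.array([.9857,.1685]);ey=np.array([-.1685,.9857]);print(P,P[:2]@ex,P[:2]@ey)
E
cat > arc.py <<'E'
import sys,math
a0,st,n=map(float,sys.argv[1:4]); R=70
p=lambda a:(-R*math.sin(math.radians(a)),R*math.cos(math.radians(a)))
o=p(a0)
print(",".join("[-1,[%.1f,%.1f,0],0]"%tuple(u-v for u,v in zip(p(a0+st*(i+1)),o)) for i in range(int(n))))
E
python3 arc.py 69 5 8
```

```text
[0.58768208 0.096144   0.139     ] 0.5954784862707699 -0.004255290530594161
[-1,[-1.9,-5.8,0],0],[-1,[-3.4,-11.7,0],0],[-1,[-4.3,-17.8,0],0],[-1,[-4.6,-23.9,0],0],[-1,[-4.5,-30.0,0],0],[-1,[-3.8,-36.0,0],0],[-1,[-2.6,-42.0,0],0],[-1,[-0.8,-47.9,0],0]
```

View pics/k4.png

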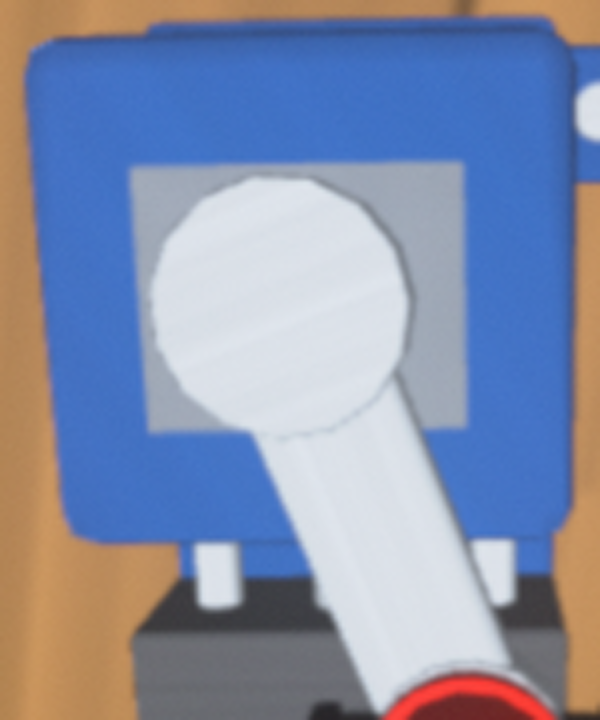

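```bash
python3 -m crank '[[-1,[-1.9,-5.8,0],0],[-1,[-3.4,-11.7,0],0],[-1,[-4.3,-17.8,0],0],[-1,[-4.6,-23.9,0],0]]' 50;  python3 -m crank '[[-1,[0.1,-6.1,0],0],[-1,[0.8,-12.1,0],0],[-1,[2,-18.1,0],0],[-1,[3.8,-24,0],0]]'; python3 arc.py 109 6 10
```

```text
time: 12.52
ee_pos: [0.6036, 0.0297, 0.1486]
eef_rot: [0.645, 0.764, 0.002, 0.001]
ft_force: [9.8, 1.5, -5.2]
width: 0.025
time: 12.85
ee_pos: [0.5793, 0.0284, 0.1486]
eef_rot: [0.645, 0.764, 0.002, 0.002]
ft_force: [9.9, -1.6, -6.6]
width: 0.0248
[-1,[2.7,-6.8,0],0],[-1,[6.2,-13.3,0],0],[-1,[10.3,-19.3,0],0],[-1,[15.0,-25.0,0],0],[-1,[20.3,-30.0,0],0],[-1,[26.0,-34.6,0],0],[-1,[32.2,-38.4,0],0],[-1,[38.8,-41.6,0],0],[-1,[45.7,-44.2,0],0],[-1,[52.8,-45.9,0],0]
```

```bash
python3 -m crank '[[-1,[2.7,-6.8,0],0],[-1,[6.2,-13.3,0],0],[-1,[10.3,-19.3,0],0],[-1,[15,-25,0],0],[-1,[20.3,-30,0],0],[-1,[26,-34.6,0],0]]';  python3 -m crank '[[-1,[6.2,-3.8,0],0],[-1,[12.8,-7,0],0],[-1,[19.7,-9.6,0],0],[-1,[26.8,-11.3,0],0]]'; python3 arc.py 169 6 12;python3 - <<'E'
from h import *
P=r.read_state()['ee_pos'];ex=np.array([.9857,.1685]);ey=np.array([-.1685,.9857]);x,y=P[:2]@ex-.5966,P[:2]@ey+.004;print(x,y,np.hypot(x,y),np.degrees(np.arctan2(-y,x)))
w=cam("wrist");cv2.imwrite("pics/l1.png",w[0][:,:,::-1])
E
```

```text
time: 13.35
ee_pos: [0.5404, 0.0465, 0.1486]
eef_rot: [0.646, 0.764, 0.0, 0.002]
ft_force: [6.7, -7.2, -4.6]
width: 0.0251
time: 13.68
ee_pos: [0.5238, 0.0702, 0.1485]
eef_rot: [0.646, 0.763, -0.001, 0.002]
ft_force: [-1.1, -10.5, 2.4]
width: 0.025
[-1,[7.3,-1.0,0],0],[-1,[14.6,-1.3,0],0],[-1,[21.9,-0.8,0],0],[-1,[29.1,0.5,0],0],[-1,[36.1,2.5,0],0],[-1,[42.9,5.3,0],0],[-1,[49.4,8.7,0],0],[-1,[55.5,12.8,0],0],[-1,[61.1,17.5,0],0],[-1,[66.2,22.8,0],0],[-1,[70.7,28.6,0],0],[-1,[74.6,34.8,0],0]
-0.0685067089514263 -0.015076329046119625 0.07014602532476308 167.58871002644293
```

View pics/l1.png

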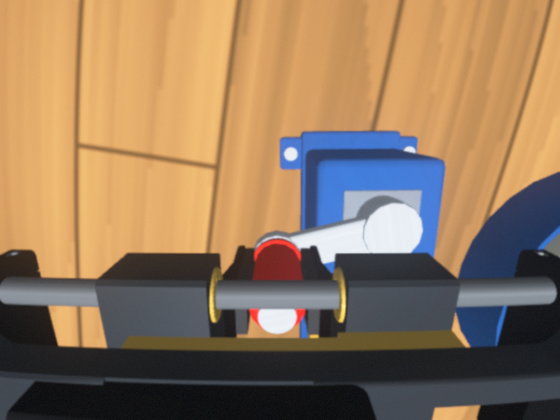

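```bash
python3 -m crank '[[-1,[7.3,-1,0],0],[-1,[14.6,-1.3,0],0],[-1,[21.9,-0.8,0],0],[-1,[29.1,0.5,0],0],[-1,[36.1,2.5,0],0],[-1,[42.9,5.3,0],0],[-1,[49.4,8.7,0],0],[-1,[55.5,12.8,0],0],[-1,[61.1,17.5,0],0],[-1,[66.2,22.8,0],0],[-1,[70.7,28.6,0],0],[-1,[74.6,34.8,0],0]]'
cat > ang.py <<'E'
from h import *
st=r.read_state();P=st['ee_pos'];ex=np.array([.9857,.1685]);ey=np.array([-.1685,.9857]);x,y=P[:2]@ex-.5966,P[:2]@ey+.004;a=np.degrees(np.arctan2(-y,x))%360
F=st['ft_force'][:2];t=np.array([-np.sin(np.radians(a)),-np.cos(np.radians(a))]);n=np.array([np.cos(np.radians(a)),-np.sin(np.radians(a))])
f=np.array([F@ex,F@ey]);print("R %.4f ang %.1f Ft %.1f Fr %.1f"%(np.hypot(x,y),a,f@t,f@n),st['joint_positions'].round(2))
E
python3 ang.py; python3 arc.py 241 6 12
```

```text
time: 14.73
ee_pos: [0.5441, 0.1524, 0.1484]
eef_rot: [0.645, 0.764, -0.001, -0.0]
ft_force: [-8.6, -5.3, 6.2]
width: 0.025
R 0.0715 ang 241.0 Ft -10.0 Fr 1.3 [ 0.24  0.34 -0.71  1.69  0.24  1.21 -0.36]
[-1,[3.2,6.6,0],0],[-1,[5.7,13.5,0],0],[-1,[7.5,20.6,0],0],[-1,[8.5,27.8,0],0],[-1,[8.8,35.2,0],0],[-1,[8.3,42.5,0],0],[-1,[7.0,49.7,0],0],[-1,[5.0,56.7,0],0],[-1,[2.2,63.5,0],0],[-1,[-1.2,70.0,0],0],[-1,[-5.3,76.1,0],0],[-1,[-10.0,81.7,0],0]
```

```bash
python3 -m crank '[[-1,[3.2,6.6,0],0],[-1,[5.7,13.5,0],0],[-1,[7.5,20.6,0],0],[-1,[8.5,27.8,0],0],[-1,[8.8,35.2,0],0],[-1,[8.3,42.5,0],0],[-1,[7,49.7,0],0],[-1,[5,56.7,0],0],[-1,[2.2,63.5,0],0],[-1,[-1.2,70,0],0],[-1,[-5.3,76.1,0],0],[-1,[-10,81.7,0],0]]'; 
python3 ang.py; python3 arc.py 313 6 12
```

```text
time: 15.73
ee_pos: [0.6257, 0.157, 0.1484]
eef_rot: [0.644, 0.765, -0.001, -0.001]
ft_force: [-13.3, -1.8, 7.6]
width: 0.0251
R 0.0708 ang 311.2 Ft -10.4 Fr -8.5 [ 0.17  0.51 -0.67  1.47  0.32  1.28 -0.36]
[-1,[-5.3,5.1,0],0],[-1,[-11.0,9.6,0],0],[-1,[-17.3,13.5,0],0],[-1,[-23.8,16.7,0],0],[-1,[-30.7,19.2,0],0],[-1,[-37.8,21.0,0],0],[-1,[-45.1,22.0,0],0],[-1,[-52.4,22.2,0],0],[-1,[-59.7,21.7,0],0],[-1,[-66.9,20.5,0],0],[-1,[-74.0,18.4,0],0],[-1,[-80.8,15.7,0],0]
```

```bash
python3 -m crank '[[-1,[-5.3,4.9,0],0],[-1,[-11,9.2,0],0],[-1,[-17.3,13,0],0],[-1,[-23.8,16.2,0],0],[-1,[-30.7,18.7,0],0],[-1,[-37.8,20.5,0],0],[-1,[-45.1,21.5,0],0],[-1,[-52.4,21.7,0],0],[-1,[-59.7,21.2,0],0],[-1,[-66.9,20,0],0],[-1,[-74,18,0],0],[-1,[-80.8,15.3,0],0]]'; 
python3 ang.py; python3 arc.py 25 6 12
```

```text
time: 16.73
ee_pos: [0.6564, 0.0833, 0.1486]
eef_rot: [0.644, 0.765, 0.003, -0.001]
ft_force: [2.5, 9.8, -3.5]
width: 0.0254
R 0.0689 ang 20.8 Ft -10.1 Fr 0.6 [ 0.26  0.54 -0.64  1.42  0.32  1.29 -0.23]
[-1,[-6.5,-3.4,0],0],[-1,[-12.5,-7.5,0],0],[-1,[-18.2,-12.2,0],0],[-1,[-23.2,-17.5,0],0],[-1,[-27.8,-23.3,0],0],[-1,[-31.6,-29.5,0],0],[-1,[-34.9,-36.1,0],0],[-1,[-37.4,-43.0,0],0],[-1,[-39.1,-50.1,0],0],[-1,[-40.2,-57.3,0],0],[-1,[-40.4,-64.7,0],0],[-1,[-39.9,-72.0,0],0]
```

```bash
python3 -m crank '[[-1,[-6.5,-3.4,0],0],[-1,[-12.5,-7.5,0],0],[-1,[-18.2,-12.2,0],0],[-1,[-23.2,-17.5,0],0],[-1,[-27.8,-23.3,0],0],[-1,[-31.6,-29.5,0],0],[-1,[-34.9,-36.1,0],0],[-1,[-37.4,-43,0],0],[-1,[-39.1,-50.1,0],0],[-1,[-40.2,-57.3,0],0],[-1,[-40.4,-64.7,0],0],[-1,[-40.4,-64.7,0],0]]'; 
python3 ang.py
python3 - <<'E'
from h import *
s=cam("side");crop(s,220,130,340,290,4,"pics/m3.png")
w=cam("wrist");cv2.imwrite("pics/m1.png",w[0][:,:,::-1])
t=cam("top");crop(t,215,160,375,280,5,"pics/m2.png")
E
python3 ang.py
```

```text
time: 17.73
ee_pos: [0.5997, 0.0288, 0.1486]
eef_rot: [0.645, 0.764, 0.001, 0.001]
ft_force: [4.1, 1.8, -4.1]
width: 0.0253
R 0.0686 ang 90.5 Ft -4.3 Fr -1.1 [ 0.4   0.4  -0.66  1.6   0.26  1.22 -0.14]
R 0.0686 ang 90.5 Ft -3.7 Fr -0.2 [ 0.4   0.4  -0.66  1.6   0.26  1.23 -0.14]
```

View pics/m3.png

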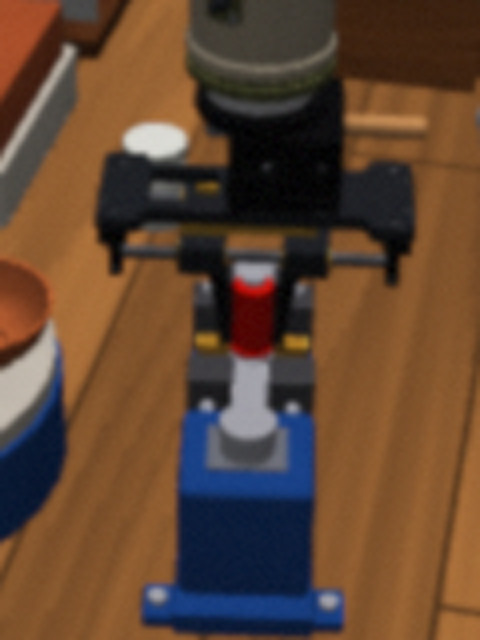

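View pics/m1.png

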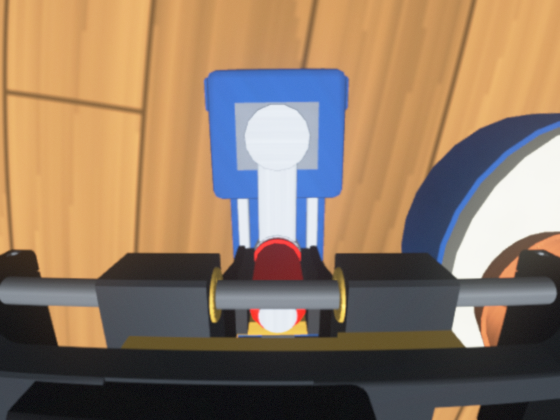

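View pics/m2.png

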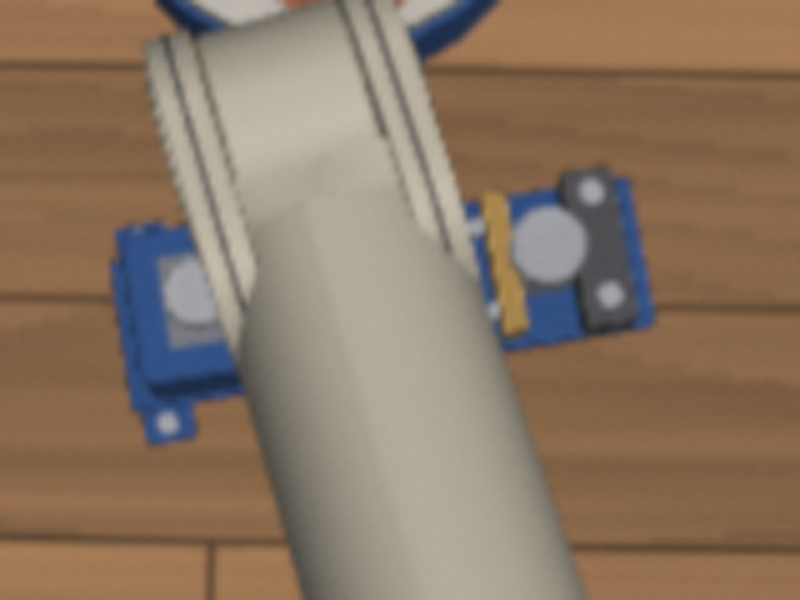

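Run:
```python
from h import *
t=cam("top");crop(t,300,185,355,235,12,"pics/n2.png")
```

```text
(no output)
```

View pics/n2.png

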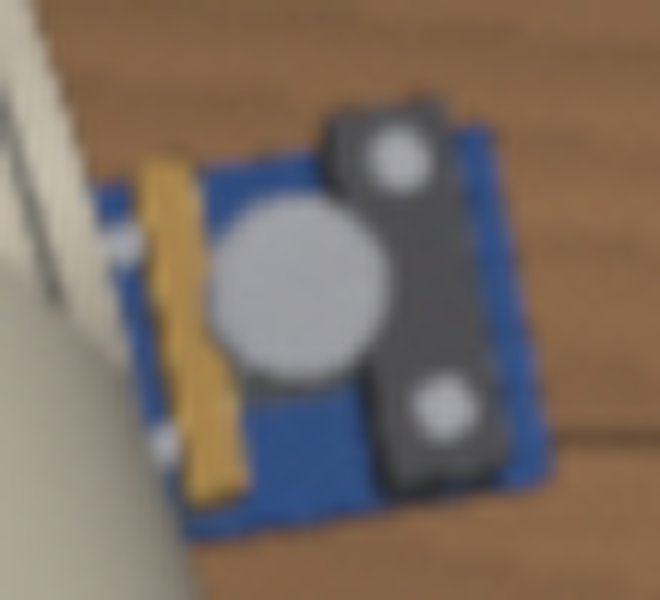

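Run:
```python
from h import *
t=cam("top");B=lambda u,v:(300+u/12-.46,185+v/12-.46)
ex=np.array([.9857,.1685]);ey=np.array([-.1685,.9857])
for n,p,z in(("padT",B(195,165),.067),("padB",B(245,490),.067),("farT",B(330,125),.067),("farB",B(386,490),.067),("head",B(299,288),.113)):
    P=onz(t,p,z);print(n,P.round(4),(P[:2]@ex).round(4),(P[:2]@ey).round(4))
```

```text
padT [ 0.6577 -0.0713  0.067 ] 0.6362 -0.1811
padB [ 0.5805 -0.0835  0.067 ] 0.5582 -0.1802
farT [ 0.6678 -0.1032  0.067 ] 0.6408 -0.2143
farB [ 0.581  -0.1166  0.067 ] 0.553 -0.2128
head [ 0.6209 -0.093   0.113 ] 0.5964 -0.1963
```

```bash
python3 arc.py 91 4 8
```

```text
[-1,[0.3,-4.9,0],0],[-1,[0.9,-9.7,0],0],[-1,[1.8,-14.5,0],0],[-1,[3.0,-19.2,0],0],[-1,[4.6,-23.9,0],0],[-1,[6.5,-28.4,0],0],[-1,[8.8,-32.7,0],0],[-1,[11.3,-36.9,0],0]
```

```bash
python3 -m crank '[[-1,[0.3,-4.9,0],0],[-1,[0.9,-9.7,0],0],[-1,[1.8,-14.5,0],0],[-1,[3,-19.2,0],0]]' 55; python3 ang.py; python3 -m crank '[[-1,[1.6,-4.7,0],0],[-1,[3.5,-9.2,0],0],[-1,[5.8,-13.5,0],0],[-1,[8.3,-17.7,0],0]]'; python3 ang.py;  python3 -m crank '[[-1,[0,0,0],0],[-1,[0,0,0],0]]'; python3 ang.py
python3 - <<'E'
from h import *
t=cam("top");crop(t,290,185,355,235,12,"pics/o2.png");w=cam("wrist");cv2.imwrite("pics/o1.png",w[0][:,:,::-1])
E
python3 arc.py 123 4 8
```

```text
time: 18.32
ee_pos: [0.5808, 0.0283, 0.1486]
eef_rot: [0.645, 0.764, 0.001, 0.001]
ft_force: [10.2, 0.4, -7.8]
width: 0.0248
R 0.0688 ang 106.3 Ft -10.1 Fr -1.6 [ 0.42  0.36 -0.67  1.65  0.24  1.21 -0.13]
time: 18.65
ee_pos: [0.5621, 0.0328, 0.1486]
eef_rot: [0.645, 0.764, 0.001, 0.002]
ft_force: [11.5, -2.4, -7.5]
width: 0.0252
R 0.0691 ang 122.4 Ft -11.5 Fr -2.2 [ 0.43  0.32 -0.68  1.7   0.22  1.19 -0.13]
time: 18.82
ee_pos: [0.5614, 0.0331, 0.1486]
eef_rot: [0.645, 0.764, 0.0, 0.001]
ft_force: [5.9, -2.0, -4.3]
width: 0.0249
R 0.0691 ang 123.0 Ft -6.2 Fr -0.5 [ 0.43  0.32 -0.68  1.7   0.22  1.2  -0.13]
[-1,[2.8,-4.0,0],0],[-1,[5.9,-7.8,0],0],[-1,[9.2,-11.4,0],0],[-1,[12.8,-14.7,0],0],[-1,[16.6,-17.8,0],0],[-1,[20.6,-20.6,0],0],[-1,[24.8,-23.1,0],0],[-1,[29.1,-25.3,0],0]
```

View pics/o2.png

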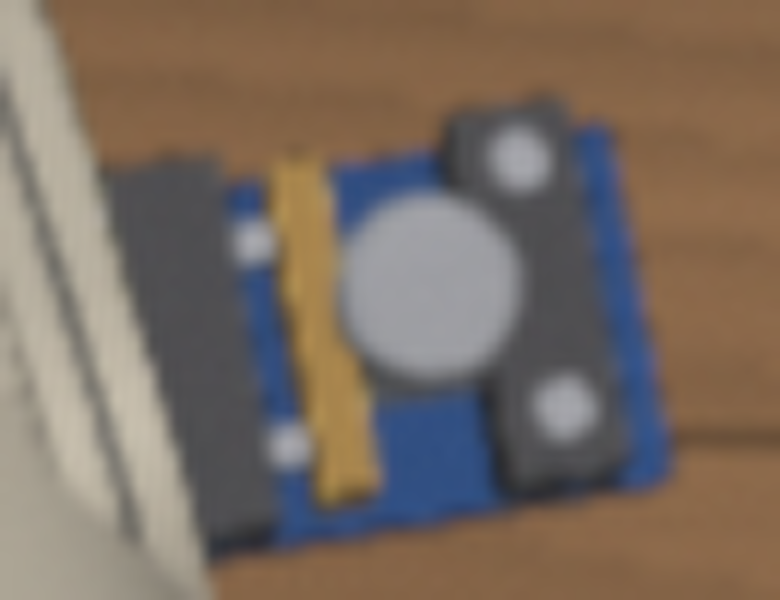

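View pics/o1.png

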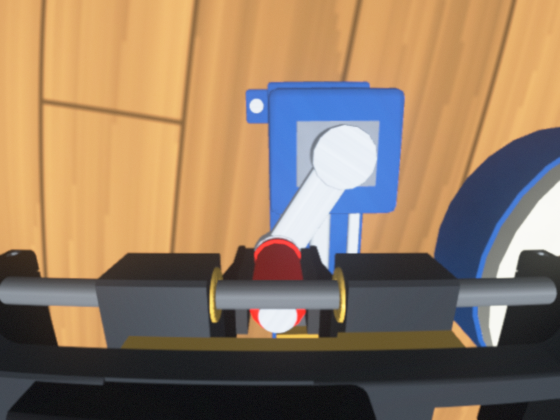

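Run:
```python
from h import *
t=cam("top");B=lambda u,v:(290+u/12-.46,185+v/12-.46)
ex=np.array([.9857,.1685]);ey=np.array([-.1685,.9857])
for n,p,z in(("jawT",B(220,160),.067),("jawB",B(273,535),.067),("padbT",B(270,165),.067),("padbB",B(320,500),.067),("padT",B(330,165),.067),("padB",B(381,490),.067),("farT",B(450,125),.067),("farB",B(506,490),.067),("head",B(431,286),.113)):
    P=onz(t,p,z);print(n,P.round(4),(P[:2]@ex).round(4),(P[:2]@ey).round(4))
# gradient edge profile along vice y at x_v=.565 and .63
g=cv2.cvtColor(t[0],cv2.COLOR_RGB2HSV)
for x in(.57,.575,.618,.625):
    ys=np.arange(-.14,-.22,-.002); uv=proj(t,[np.r_[x*ex+y*ey,.067] for y in ys]).astype(np.float32)
    pr=cv2.remap(t[0],uv[:,0].copy(),uv[:,1].copy(),cv2.INTER_LINEAR)[:,0].astype(int)
    print(x,[f"{int(-y*1000)}:{p[0]},{p[2]}" for y,p in zip(ys,pr)])
```

```text
jawT [ 0.6585 -0.0489  0.067 ] 0.6409 -0.1592
jawB [ 0.5696 -0.0621  0.067 ] 0.551 -0.1572
padbT [ 0.6575 -0.0607  0.067 ] 0.6379 -0.1706
padbB [ 0.578 -0.073  0.067] 0.5575 -0.1694
padT [ 0.6577 -0.0749  0.067 ] 0.6357 -0.1846
padB [ 0.5806 -0.0873  0.067 ] 0.5576 -0.1839
farT [ 0.6678 -0.1032  0.067 ] 0.6408 -0.2143
farB [ 0.581  -0.1166  0.067 ] 0.553 -0.2128
head [ 0.6214 -0.0957  0.113 ] 0.5964 -0.1991
0.57 ['140:93,90', '142:81,83', '144:79,81', '146:79,81', '148:80,82', '150:79,81', '152:80,82', '154:80,82', '156:84,86', '158:98,103', '160:119,126', '162:147,155', '164:154,162', '166:155,158', '168:147,142', '170:141,99', '172:149,79', '174:164,76', '176:166,77', '178:167,78', '180:163,82', '182:151,90', '184:113,106', '186:79,120', '188:54,129', '190:51,129', '192:51,130', '194:51,131', '196:49,130', '198:49,129', '200:49,129', '202:50,130', '204:49,129', '206:48,125', '208:47,113', '210:42,85', '212:48,68', '214:62,65', '216:75,77', '218:81,83']
0.575 ['140:92,91', '142:82,83', '144:79,81', '146:80,81', '148:79,81', '150:79,81', '152:80,82', '154:80,82', '156:82,86', '158:88
[... 873 characters left out ...]
 '202:161,166', '204:160,166', '206:160,166', '208:160,166', '210:159,165', '212:156,162', '214:150,156', '216:141,146', '218:123,127']
0.625 ['140:79,81', '142:79,81', '144:79,81', '146:79,82', '148:79,81', '150:79,81', '152:79,82', '154:80,82', '156:81,87', '158:87,100', '160:96,118', '162:110,137', '164:118,141', '166:124,132', '168:132,106', '170:153,89', '172:167,81', '174:167,78', '176:168,78', '178:169,80', '180:170,85', '182:156,98', '184:116,113', '186:70,124', '188:56,126', '190:60,129', '192:70,131', '194:84,134', '196:95,138', '198:105,142', '200:112,144', '202:118,147', '204:119,147', '206:114,144', '208:107,134', '210:97,114', '212:89,95', '214:82,85', '216:81,84', '218:82,85']
```

```bash
python3 -m crank '[[-1,[2.8,-4,0],0],[-1,[5.9,-7.8,0],0],[-1,[9.2,-11.4,0],0],[-1,[12.8,-14.7,0],0]]' 60; python3 ang.py; python3 -m crank '[[-1,[3.8,-3.1,0],0],[-1,[7.8,-5.9,0],0],[-1,[12,-8.4,0],0],[-1,[16.3,-10.6,0],0],[-1,[17.4,-11.1,0],0],[-1,[17.4,-11.1,0],0]]'; python3 ang.py
python3 - <<'E'
from h import *
t=cam("top");crop(t,290,185,355,235,12,"pics/p2.png")
ex=np.array([.9857,.1685]);ey=np.array([-.1685,.9857])
for x in(.57,.618):
    ys=np.arange(-.15,-.194,-.002); uv=proj(t,[np.r_[x*ex+y*ey,.067] for y in ys]).astype(np.float32)
    pr=cv2.remap(t[0],uv[:,0].copy(),uv[:,1].copy(),cv2.INTER_LINEAR)[:,0].astype(int)
    print(x,[f"{int(-y*1000)}:{p[0]},{p[2]}" for y,p in zip(ys,pr)])
E
```

```text
time: 19.3
ee_pos: [0.5457, 0.042, 0.1486]
eef_rot: [0.646, 0.764, 0.001, 0.002]
ft_force: [12.3, -4.8, -7.6]
width: 0.025
R 0.0695 ang 137.9 Ft -12.7 Fr -3.8 [ 0.44  0.29 -0.69  1.74  0.2   1.18 -0.14]
time: 19.8
ee_pos: [0.5316, 0.0563, 0.1486]
eef_rot: [0.646, 0.764, -0.0, 0.002]
ft_force: [8.9, -9.2, -5.5]
width: 0.0247
R 0.0699 ang 154.5 Ft -12.7 Fr -1.9 [ 0.43  0.26 -0.71  1.77  0.19  1.18 -0.17]
0.57 ['150:79,81', '152:79,81', '154:80,82', '156:80,81', '158:81,83', '160:83,86', '162:93,97', '164:114,118', '166:134,135', '168:145,140', '170:140,100', '172:149,79', '174:163,76', '176:166,77', '178:167,78', '180:163,82', '182:152,91', '184:114,107', '186:80,120', '188:54,128', '190:51,130', '192:50,131', '194:50,131']
0.618 ['150:79,82', '152:79,81', '154:79,80', '156:79,81', '158:81,83', '160:86,90', '162:97,101', '164:116,122', '166:129,130', '168:136,121', '170:134,83', '172:155,78', '174:166,77', '176:168,78', '178:168,79', '180:162,84', '182:149,94', '184:121,114', '186:116,131', '188:121,144', '190:139,153', '192:149,158', '194:155,162']
```

View pics/p2.png

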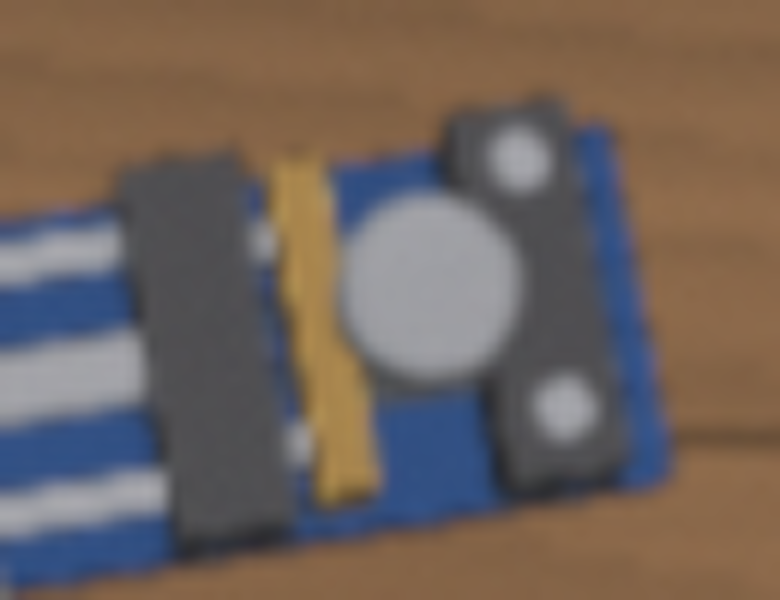

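```bash
python3 -m crank '[[-1,[0,0,0],0],[-1,[0,0,0],0],[-1,[0,0,0],0]]' 20; python3 ang.py; python3 -m crank '[[1,[0,0,0],0],[1,[0,0,0],0],[1,[0,0,0],0],[1,[0,0,0],0],[1,[0,0,0],0],[1,[0,0,0],0],[1,[0,0,0],0],[1,[0,0,0],0]]'; python3 ang.py
```

```text
time: 20.1
ee_pos: [0.5316, 0.0563, 0.1486]
eef_rot: [0.646, 0.763, -0.0, 0.002]
ft_force: [9.2, -7.3, -6.4]
width: 0.0257
R 0.0699 ang 154.5 Ft -11.2 Fr -3.3 [ 0.43  0.26 -0.71  1.77  0.19  1.18 -0.17]
time: 20.77
ee_pos: [0.5301, 0.0594, 0.1486]
eef_rot: [0.645, 0.764, -0.0, 0.0]
ft_force: [0.8, 0.7, 0.8]
width: 0.071
R 0.0694 ang 157.3 Ft 0.1 Fr -1.0 [ 0.43  0.26 -0.71  1.77  0.18  1.18 -0.17]
```

```bash
python3 -m crank '[[1,[0,0,0],0],[1,[0,0,0],0],[1,[0,0,-10],0],[1,[0,0,-30],0],[1,[0,0,-55],0],[1,[0,0,-85],0],[1,[0,0,-115],0],[1,[0,0,-140],0],[1,[0,0,-140],0]]'
python3 - <<'E'
from h import *
t=cam("top");crop(t,290,185,355,235,12,"pics/q2.png")
s=cam("side");crop(s,220,130,340,290,4,"pics/q3.png")
w=cam("wrist");cv2.imwrite("pics/q1.png",w[0][:,:,::-1])
ex=np.array([.9857,.1685]);ey=np.array([-.1685,.9857])
for x in(.57,.618):
    ys=np.arange(-.154,-.194,-.002); uv=proj(t,[np.r_[x*ex+y*ey,.067] for y in ys]).astype(np.float32)
    pr=cv2.remap(t[0],uv[:,0].copy(),uv[:,1].copy(),cv2.INTER_LINEAR)[:,0].astype(int)
    print(x,[f"{int(-y*1000)}:{p[0]},{p[2]}" for y,p in zip(ys,pr)])
E
```

```text
time: 21.52
ee_pos: [0.5319, 0.0601, 0.2946]
eef_rot: [0.645, 0.764, 0.003, 0.003]
ft_force: [1.3, 1.0, 0.2]
width: 0.0868
0.57 ['154:78,80', '156:78,80', '158:79,81', '160:82,85', '162:92,96', '164:113,117', '166:133,135', '168:143,138', '170:139,99', '172:147,79', '174:162,75', '176:164,75', '178:165,77', '180:161,80', '182:150,89', '184:113,105', '186:80,118', '188:54,127', '190:51,128', '192:50,128', '194:50,129']
0.618 ['154:79,81', '156:78,80', '158:79,81', '160:84,87', '162:95,99', '164:115,120', '166:127,128', '168:134,118', '170:132,82', '172:153,77', '174:164,76', '176:167,77', '178:167,78', '180:161,84', '182:148,93', '184:119,112', '186:115,129', '188:120,142', '190:137,151', '192:146,156', '194:152,159']
```

View pics/q2.png

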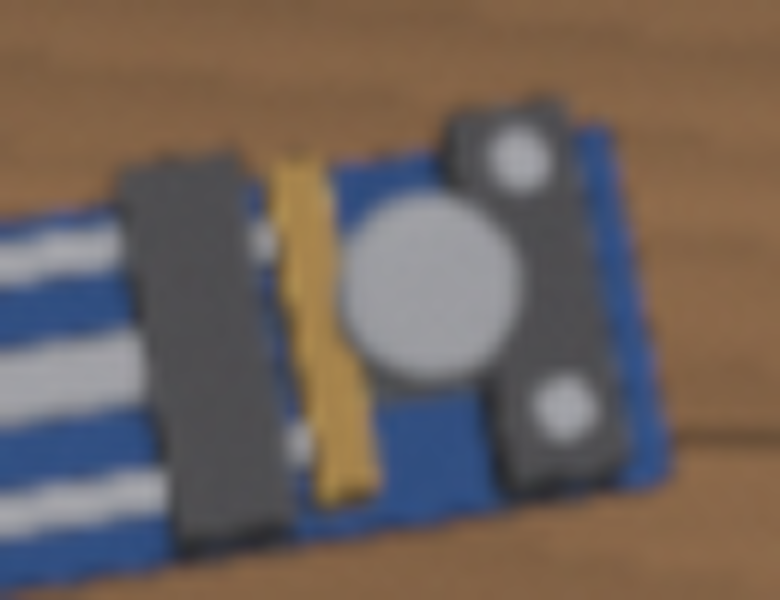

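View pics/q3.png

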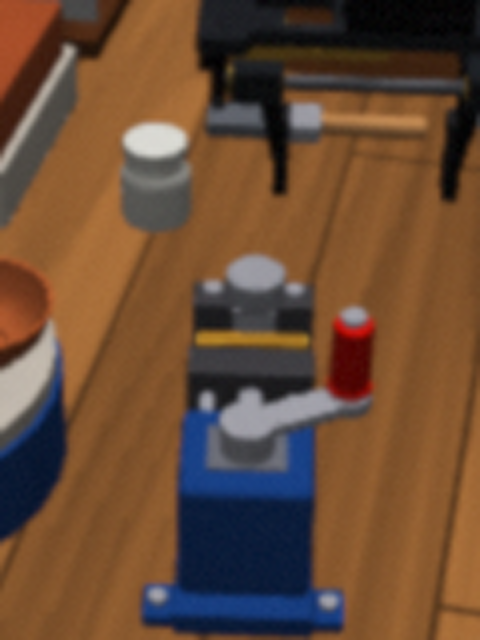

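View pics/q1.png

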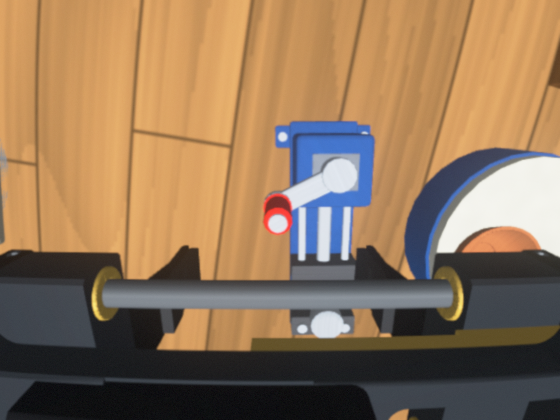

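```bash
python3 -c "
from bench import r
print(r.close_job())"
```

```text
the job is handed in; nothing more can be done
None
```

I set the steel stake upright on the vice bed and let go of it. I then gripped the red sleeve and turned the crank clockwise about 445°, holding the sleeve the whole way. After letting go I lifted clear and handed the job in at about 21.5 s.

**Last checks, after letting go:**
- **Position:** the driven jaw, pad and stake had not moved. In the top view the head centre (y −0.199 along the vice) lay over the shank centre worked out from the pad face, so the stake is upright.
- **Clamping:** the jaw face to pad front measured about 20.5 mm, against 26 mm when free, so the springs are in by about 5.3–5.5 mm, or roughly 43 N. That comes from the images and the crank angle, good to about 1 mm; I had no direct reading of the clamping force.
- **Forces:** wrist force readings between moves stayed below about 17 N.
- **Other things:** I saw no contact with the bystanders. The bowl and jar were in their places in the last views; I did not measure the others again.

**Where measurements disagreed:** the wrist camera read about 2.5 mm low in x against the tool position, and I allowed for that. The stake's yaw read 9.1° from the wrist view and 11–13° from the coarser top and side views; I set the tool about 9.7°, nearer the wrist value.

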